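# Seat the notched carrier in the steriliser

### The job

Lift the steel instrument carrier out of the drain tray and load it into the collar on top of the steriliser: rest it lightly on the keys inside, turn it gently until its wide and narrow notches find the matching keys, and let it down fully home and upright. Then let go. Never force or jam it, and leave everything else where it stands.

Things in the scene. Friction and masses are not known exactly. Their poses are not given: they have to be found in the camera images.
- well (a point): centre of the floor of the steel collar on the steriliser, 60 mm above the table. z up, -x to the control box. On this floor, against the collar wall, stand two keys facing each other, 14 mm high, reaching 13 mm inwards: one 20 mm wide on about the +x side, one 10 mm wide on about the -x side. The pair may be set up to 0.6 rad either way about z from these axes: unmeasured, to be felt or seen
- well_rim (a point): centre of the open mouth of the collar, 24 mm above its floor, same axes. Bore 94 mm across, wall 7 mm; the key tops lie 10 mm below this rim. The keys' stiff ring stays as it is set and is not to be turned
- steriliser: the whole fixed bench steriliser with collar and keys: round white housing 170 mm across, 60 mm high under the collar, with a grey control box on its -x side reaching 109 mm out and 49 mm high. Origin at the centre of its underside, on the table
- carrier_grip (a point): grip point of the loose steel instrument carrier (0.2 to 0.4 kg): on its axis, in its upright plate, 50 mm above its underside and 16 mm below the plate's top. Plate 12 mm thick along y, 46 mm long along x. Resting on the keys, this point is about 62.5 mm above the collar's floor; fully home, 50 mm
- carrier_foot (a point): centre of the carrier's underside, z up. Foot: a core 62 mm across, and around it a ring 89 mm across lying 1.5 to 11.5 mm above the underside, cut through by two notches open to the rim, 13 mm deep: 25 mm wide on the +x side, 15 mm wide on the -x side. The ring rests on the keys unless each notch is over its matching key (20 mm and 10 mm)
- tray: fixed shallow white enamel drain tray, 210 x 150 mm (x, y), rim 14 mm high, floor 4 mm thick; origin at the centre of its underside, on the table. The carrier starts standing in its -x half
- tweezers: loose steel tweezers, 100 mm long along y, 6 mm high, lying in the tray's +x half; origin under the middle (bystander)
- vial: loose small amber vial, 28 mm across, 60 mm high; origin at the centre of its underside (bystander)
- jar: loose jar with green lid, 66 mm across, 85 mm high; origin at the centre of its underside (bystander)
- beaker: loose open glass cup, 68 mm across, 80 mm high; origin at the centre of its underside (bystander)
- bottle: loose red bottle, 68 mm across, 200 mm high; origin at the centre of its underside (bystander)
Things that resemble listed ones, but are neither listed nor needed, are in the scene too. What is shaped like the steriliser but red is not meant.

How it is judged:
By the outcome, as a careful person would: the job done as asked, in the order asked, and still so for the second after the job is handed in, with the robot touching nothing.
It also fails if it takes over 58 s, if anything falls off the work surface, if the arm or the gripper's body presses on something with over 40 N, if the wrist force passes 120 N, or if a joint passes its speed limit or range.

### The arm

A 6-joint arm with a two-finger parallel gripper is mounted at the origin on the work surface. World frame = base frame: x ahead of the robot, y to its left, z up, the work surface at z = 0. Lengths are in m, angles in rad, forces in N, time in s.
With the tool pointing down it reaches from about 0.375 to 0.75 m from the base axis. Payload 9 kg.
Tool frame: the origin (TCP) lies at the very end of the fingers, on their centre line; the grasp point (between the pads) lies 19 mm behind it; z points along the fingers, x is the direction in which the jaws open and shut, and the axes are right-handed (so a half turn about z gives the same grasp; the last joint's range is limited). The gripper opens to 85 mm and grips with 20 to 120 N. Pads are 22 mm wide; open, the fingers measure 114 mm over their backs; the gripper's body (76 mm by 85 mm) begins 54 mm behind the grasp point. The pads swing forward as they close: fully open they stand 13 mm farther back than shut.
Start: joints at [1.076, 0.104, 0.097, 1.564, 0, 1.353], TCP at [0.164, 0.577, 0.231] pointing down, gripper open.
Joint ranges: [-2.99, 2.99], [-0.84, 1.86], [-1.1, 1.16], [-1.84, 2.11], [-1.51, 1.56], [-3.14, 3.14]. Speed limits (rad/s): [2.22, 2.22, 2.57, 3.14, 3.14, 3.14].

### API

Orientations are given as a unit quaternion [w, x, y, z].
In Python, from bench import manip gives the robot as it stands.
- The arm moves only by the tool send_rows, never from a script. Its argument "series" is a list that holds one entry, the list of rows, each a list of 6 numbers: the shift along the tool's x, y, z in units of 25 mm (1.0 is 25 mm), then the turn, a rotation vector about the tool's x, y, z in units of 8 degrees (1.0 is 8 degrees). In form: [[[dx, dy, dz, wx, wy, wz], ...]]. A call has 1 to 8 rows; each row shifts and turns the commanded pose from where the row before left it, along the tool's axes as they then stand; what a row does not reach is not made up. A row lasts 1/10 s, in which the tool goes at most 50 mm and 8.59 degrees, less where a joint would pass 70% of its speed; a pose out of reach is approached as far as the arm can. A call is refused whole if a number of a shift passes 1 or a number of a turn 1, either way. A call with a gripper value outside its range is refused whole. "claw" is the opening, from 0 (shut) to 1 (fully open), set as the call begins (left out, the last holds). The fingers move at their own pace and stop on an object; the grip force is fixed at half the most. Time passes only in rows, so rows that do not move let the fingers close. It gives the time, the measured TCP pose, the force and the opening at its end, in the units of the state.
- manip.get_obs(): the state, without advancing time (a new reading comes with each control period).
- manip.snapshot(name): name is "side" or "top"; returns a dict with "img" (400x640x3 uint8, blue, green, red), "depth" (400x640 float32, m along the optical axis (not along the pixel's ray), 0 where there is no reading), "fx", "fy", "cx", "cy" (pixels), "D" ([k1, k2, p1, p2, k3] as OpenCV has them; the pictures are not rectified), "extrinsics" (4x4, takes a point from camera to world coordinates). Camera axes: x right, y down, z forward; pixel columns grow to the right and rows downward; lengths in m; the calibration is good to about 2 mm. A picture is of the moment at which its call begins.
- manip.job_done(): hands the job in, once; it reports no verdict.
The state is a dict: "time_s": time; "joint_positions": joint angles; "qd": joint speeds; "tau": joint torques, N m; "position": TCP position; "ee_rot": TCP orientation; "contact_force": force on the tool from outside, world axes, zero at the start; "wrist_torque": the same for the moment, N m; "gripper_width": finger opening in m.
Only numpy, scipy, OpenCV 4.12 (cv2) and the standard library are available. Lean on these libraries where they do the work, as an engineer would, in place of code of your own. Each camera call takes 0.05 s, during which the arm holds its last target.

## Working session

There is one attempt and no reset: what is moved stays moved. The work goes in short steps, Python scripts to look and compute and a tool call to move; the robot and the scene stay as the last step left them, time stands still between calls to the robot, and variables do not carry over. Pictures are saved under pics/ and viewed, and the job is handed in when it is done.

Besides the shell and the picture viewer there is one more tool, called after ">>>" as name(argument=value, ...) on one line, values as JSON. send_rows: Moves the arm, as the interface text tells. Its arguments: {"type":"object","properties":{"series":{"type":"array","items":{"type":"array","items":{"type":"array","items":{"type":"number"}}}},"claw":{"type":"number"}},"required":["series"]}

```bash
mkdir -p pics; ls; cat > h.py <<'E'
import numpy as np,cv2,pickle
from bench import manip
def snap(n,tag):
    s=manip.snapshot(n); pickle.dump(s,open(f'{tag}.pkl','wb')); cv2.imwrite(f'pics/{tag}.png',s['img']); return s
def load(tag): return pickle.load(open(f'{tag}.pkl','rb'))
def K(s): return np.array([[s['fx'],0,s['cx']],[0,s['fy'],s['cy']],[0,0,1.]])
def rays(s,px):
    px=np.asarray(px,float).reshape(-1,1,2)
    u=cv2.undistortPoints(px,K(s),np.array(s['D'],float)).reshape(-1,2)
    d=np.c_[u,np.ones(len(u))]; E=np.array(s['extrinsics'])
    return E[:3,3],d@E[:3,:3].T
def plane(s,px,z):
    o,d=rays(s,px); return o+d*((z-o[2])/d[:,2])[:,None]
def deproj(s,px):
    o,d=rays(s,px); p=np.asarray(px).astype(int).reshape(-1,2); return o+d*s['depth'][p[:,1],p[:,0]][:,None]
def proj(s,P):
    E=np.linalg.inv(np.array(s['extrinsics'])); 
    r,_=cv2.Rodrigues(E[:3,:3]); return cv2.projectPoints(np.asarray(P,float).reshape(-1,1,3),r,E[:3,3],K(s),np.array(s['D'],float))[0].reshape(-1,2)
E
python3 - <<'E'
from h import *
for n in('side','top'):
    s=snap(n,n+'0'); print(n,s['fx'],s['cx'],s['cy'],s['D'],np.round(s['extrinsics'],3).tolist())
o=manip.get_obs(); print(o)
E
```

```text
pics
side 391.1651317168168 321.1588806394405 200.2833581323893 [-0.00254808  0.          0.          0.          0.        ] [[-0.996, -0.057, 0.068, 0.381], [-0.089, 0.628, -0.773, 0.864], [0.001, -0.776, -0.63, 0.778], [0.0, 0.0, 0.0, 1.0]]
top 485.9710232894665 323.29296141651787 198.65602513346613 [0.04515231 0.         0.         0.         0.        ] [[-0.01, -0.997, 0.071, 0.347], [-1.0, 0.01, 0.006, -0.01], [-0.007, -0.071, -0.997, 1.575], [0.0, 0.0, 0.0, 1.0]]
{'time_s': 0.1, 'joint_positions': array([1.07626970e+00, 1.04674624e-01, 9.65415243e-02, 1.56392452e+00,
       1.33862482e-05, 1.35315408e+00]), 'qd': array([ 0.00059671, -0.00086381,  0.00130415,  0.0004463 , -0.00149469,
        0.00020069]), 'tau': array([ 5.87774062e-03, -5.58206034e+01,  5.04720604e+01,  1.28607775e-02,
       -3.04522619e-04, -2.89969273e-05]), 'position': array([0.16381762, 0.57687859, 0.23057655]), 'ee_rot': array([ 2.56417827e-04,  7.97922157e-01,  6.02760179e-01, -5.76199954e-04]), 'contact_force': array([-0.53566609,  0.807306  ,  0.85703544]), 'wrist_torque': array([-0.0081018 ,  0.03806134,  0.0455983 ]), 'gripper_width': 0.08577345242269042}
```

View pics/side0.png

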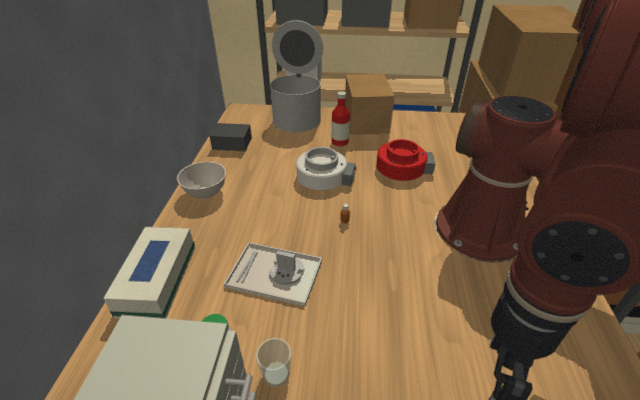

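View pics/top0.png

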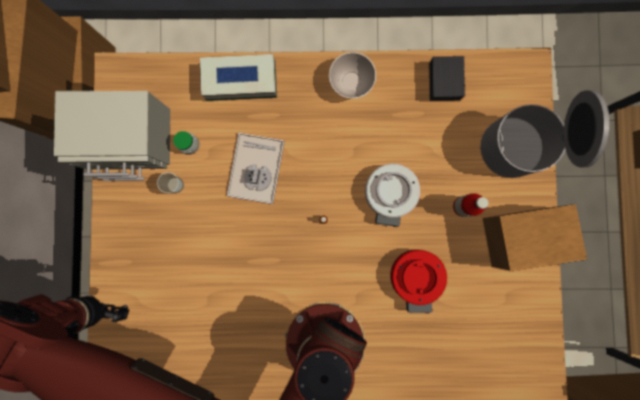

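```bash
python3 - <<'E'
from h import *
a=load('side0')['img'];b=load('top0')['img']
c=[a[235:310,220:330],a[140:195,285:365],b[125:210,220:290],b[155:235,355:430]]
c=[cv2.resize(i,(400,290),interpolation=cv2.INTER_CUBIC) for i in c]
cv2.imwrite('pics/crop0.png',np.vstack([np.hstack(c[:2]),np.hstack(c[2:])]))
E
```

```text
(no output)
```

View pics/crop0.png

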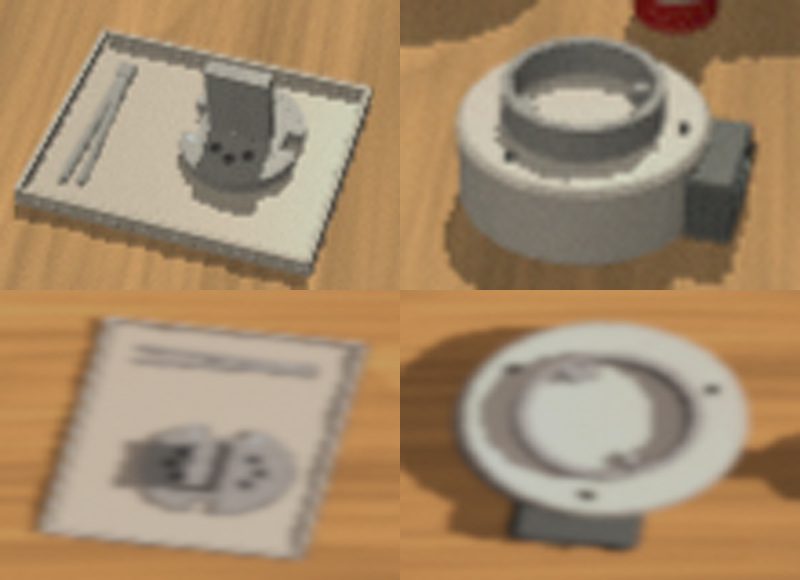

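```bash
cat >> h.py <<'E'
def cloud(s,x0,x1,y0,y1):
    v,u=np.mgrid[y0:y1,x0:x1]; px=np.c_[u.ravel(),v.ravel()]
    P=deproj(s,px); return px,P
E
python3 - <<'E'
from h import *
np.set_printoptions(precision=3,suppress=True,linewidth=220)
for t,win in(('top0',(355,430,155,235)),('side0',(285,365,140,195))):
    s=load(t); px,P=cloud(s,*win); z=P[:,2]
    print(t,np.histogram(z,bins=np.arange(-0.01,0.11,.005)))
    for lo,hi in((.05,.07),(.078,.092)):
        m=(z>lo)&(z<hi); Q=P[m]
        print(lo,m.sum(),Q.mean(0),cv2.minEnclosingCircle(Q[:,:2].astype(np.float32)),np.median(Q[:,2]))
for t,win in(('top0',(225,290,130,210)),('side0',(220,330,235,310))):
    s=load(t); px,P=cloud(s,*win); z=P[:,2]
    print(t,np.histogram(z,bins=np.arange(-0.01,0.11,.005)))
    m=(z>.055)&(z<.09); Q=P[m]; print(m.sum(),Q.mean(0),np.median(Q[:,2]),cv2.minAreaRect((Q[:,:2]*1000).astype(np.float32)), z.max())
    m=(z>.008)&(z<.022); Q=P[m]; print(m.sum(),Q.mean(0))
E
```

```text
top0 (array([ 300, 1469, 1367,  267,   15,   10,    9,    6,    6,   17,   41,  110,  216,  882,  784,  155,   33,   54,  139,   72,    6,    0,    0]), array([-0.01 , -0.005,  0.   ,  0.005,  0.01 ,  0.015,  0.02 ,  0.025,  0.03 ,  0.035,  0.04 ,  0.045,  0.05 ,  0.055,  0.06 ,  0.065,  0.07 ,  0.075,  0.08 ,  0.085,  0.09 ,  0.095,  0.1  ,  0.105]))
0.05 2037 [ 0.476 -0.216  0.06 ] ((0.4680026173591614, -0.2123965322971344), 0.09823094308376312) 0.05970074822563243
0.078 243 [ 0.482 -0.219  0.084] ((0.48120981454849243, -0.21839706599712372), 0.05473661422729492) 0.08368994113147799
side0 (array([   0,  554, 1728,   89,   89,   84,   88,   79,   75,   69,   79,  132,  106,  227,  537,   84,   86,   87,  128,   61,    0,    0,    0]), array([-0.01 , -0.005,  0.   ,  0.005,  0.01 ,  0.015,  0.02 ,  0.025,  0.03 ,  0.035,  0.04 ,  0.045,  0.05 ,  0.055,  0.06 ,  0.065,  0.07 ,  0.075,  0.08 ,  0.085,  0.09 ,  0.095,  0.1  ,  0.105]))
0.05 954 [ 0.47  -0.196  0.06 ] ((0.4635472893714905, -0.21103139221668243), 0.09650168567895889) 0.06088995938228664
0.078 225 [ 0.474 -0.214  0.083] ((
[... 471 characters left out ...]
657338648 ((531.0123901367188, 210.87225341796875), (12.927350044250488, 45.606590270996094), 77.74637603759766) 1.5754639452790542
1098 [0.552 0.215 0.013]
side0 (array([   1, 1168, 4276, 1382,  576,  499,   25,   27,   26,   22,   26,   31,   21,   26,   25,   55,   39,    0,    0,    0,    0,    0,    0]), array([-0.01 , -0.005,  0.   ,  0.005,  0.01 ,  0.015,  0.02 ,  0.025,  0.03 ,  0.035,  0.04 ,  0.045,  0.05 ,  0.055,  0.06 ,  0.065,  0.07 ,  0.075,  0.08 ,  0.085,  0.09 ,  0.095,  0.1  ,  0.105]))
145 [0.527 0.215 0.066] 0.06810818269808949 ((526.6768188476562, 212.9010009765625), (15.563876152038574, 46.42755889892578), 77.36890411376953) 0.7781685214514744
1308 [0.552 0.225 0.014]
```

```bash
cat >> h.py <<'E'
def ortho(s,cx,cy,z,half=.06,n=400):
    # picture: right=+x, up=+y
    g=(np.arange(n)+.5)/n*2-1; X,Y=np.meshgrid(cx+g*half,cy-g*half)
    p=proj(s,np.c_[X.ravel(),Y.ravel(),np.full(X.size,z)]).astype(np.float32).reshape(n,n,2)
    return cv2.remap(s['img'],p[...,0],p[...,1],cv2.INTER_CUBIC)
E
python3 - <<'E'
from h import *
a,b=load('side0'),load('top0')
cv2.imwrite('pics/o_car.png',np.hstack([ortho(s,.531,.211,.0155) for s in(a,b)]))
cv2.imwrite('pics/o_key.png',np.hstack([ortho(s,.481,-.218,.074) for s in(a,b)]))
E
```

```text
(no output)
```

View pics/o_car.png

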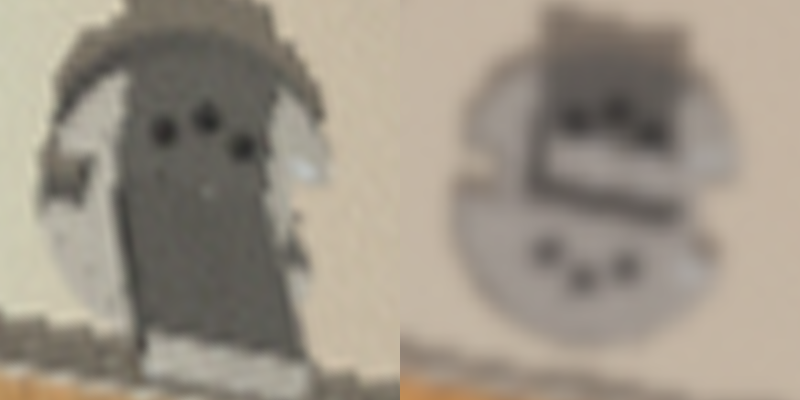

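View pics/o_key.png

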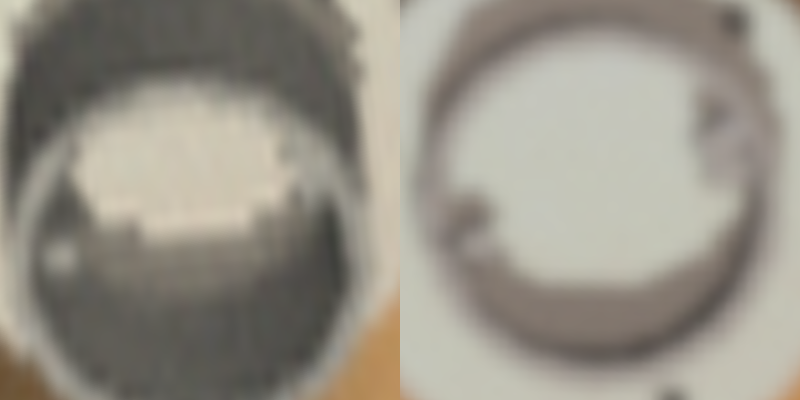

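```bash
python3 - <<'E'
from h import *
from scipy.optimize import least_squares
np.set_printoptions(precision=4,suppress=True)
for t,win,c0 in(('top0',(355,430,155,235),(.481,-.218)),('side0',(285,365,140,195),(.478,-.217))):
    s=load(t); px,P=cloud(s,*win); m=abs(P[:,2]-.084)<.007
    Q=plane(s,px[m],.084)  # ray onto rim plane
    f=lambda p:np.hypot(Q[:,0]-p[0],Q[:,1]-p[1])-p[2]
    r=least_squares(f,[*c0,.05],loss='soft_l1',f_scale=.003); print(t,m.sum(),r.x,np.std(f(r.x)))
    # housing top outline radius 85? floor-level
    o=ortho(s,.48,-.218,.084,.065,400)
    for rr in(47,54): cv2.circle(o,(int(200+(r.x[0]-.48)/.065*200),int(200-(r.x[1]+.218)/.065*200)),int(rr/65*200),(0,0,255),1)
    cv2.imwrite(f'pics/rim_{t}.png',o)
# control box
a=[cv2.imread(f'pics/rim_{t}.png') for t in('side0','top0')]; cv2.imwrite('pics/rim.png',np.hstack(a))
E
```

```text
top0 252 [ 0.4802 -0.2182  0.0505] 0.002695398695627345
side0 240 [ 0.4749 -0.2143  0.0508] 0.005021006393860757
```

View pics/rim.png

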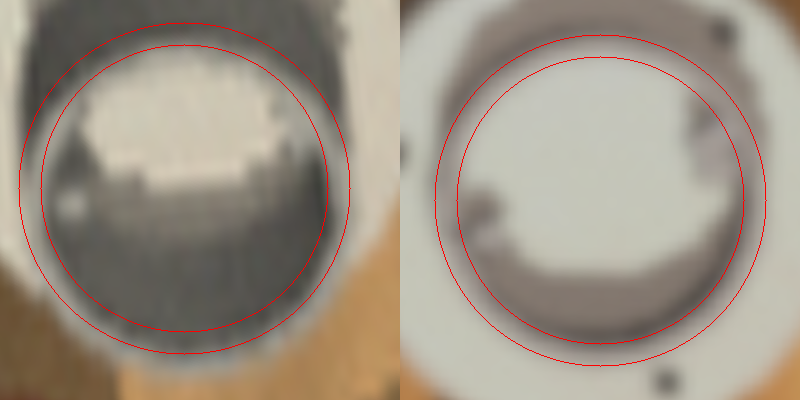

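```bash
cat >> h.py <<'E'
from scipy.spatial.transform import Rotation as Rn
def need(target=None,yaw=None):
    o=manip.get_obs(); q=o['ee_rot']; R=Rn.from_quat([q[1],q[2],q[3],q[0]]); M=R.as_matrix()
    np.set_printoptions(precision=3,suppress=True)
    y=np.degrees(np.arctan2(M[1,0],M[0,0]))
    print('t',round(o['time_s'],2),'pos',np.round(o['position'],4),'yaw',round(y,2),'zax',M[:,2],'F',np.round(o['contact_force'],1),'T',o['wrist_torque'],'w',round(o['gripper_width'],4))
    if target is not None:
        d=M.T@(np.array(target)-o['position'])/.025
        print('shift units',d)
    if yaw is not None:
        T=np.c_[[np.cos(np.radians(yaw)),np.sin(np.radians(yaw)),0],[np.sin(np.radians(yaw)),-np.cos(np.radians(yaw)),0],[0,0,-1]]
        print('turn units',np.degrees((R.inv()*Rn.from_matrix(T)).as_rotvec())/8)
E
python3 -c "
from h import *
need((.5295,.211,.15),77.6)"
```

```text
t 0.1 pos [0.164 0.577 0.231] yaw 74.14 zax [-0.001 -0.001 -1.   ] F [-0.5  0.8  0.9] T [-0.008  0.038  0.046] w 0.0858
shift units [-10.075  18.072   3.23 ]
turn units [-0.002  0.009 -0.433]
```

>>> send_rows(series=[[[-0.5,0.9,0,0,0,0],[-0.5,0.9,0,0,0,0],[-0.5,0.9,0,0,0,0],[-0.5,0.9,0,0,0,0],[-0.5,0.9,0,0,0,0],[-0.5,0.9,0,0,0,0],[-0.5,0.9,0,0,0,0],[-0.5,0.9,0,0,0,0]]], claw=1)

```text
time_s: 0.9
position: [0.3103, 0.4309, 0.2309]
ee_rot: [-0.0, 0.798, 0.603, -0.0]
contact_force: [0.5, 0.1, -0.2]
gripper_width: 0.0852
```

>>> send_rows(series=[[[-0.5,0.9,0,0,0,0],[-0.5,0.9,0,0,0,0],[-0.5,0.9,0,0,0,0],[-0.5,0.9,0,0,0,0],[-0.5,0.9,0,0,0,0],[-0.5,0.9,0,0,0,0],[-0.5,0.9,0,0,0,0],[-0.5,0.9,0,0,0,-0.43]]])

```text
time_s: 1.7
position: [0.4561, 0.2855, 0.231]
ee_rot: [-0.0, 0.779, 0.627, -0.0]
contact_force: [-0.1, 0.9, -0.3]
gripper_width: 0.0853
```

```bash
python3 -c "
from h import *
need((.5295,.211,.15),77.6)"
```

```text
t 1.7 pos [0.456 0.285 0.231] yaw 77.6 zax [-0.001 -0.    -1.   ] F [-0.1  0.9 -0.3] T [-0.012  0.008  0.007] w 0.0853
shift units [-2.282  3.509  3.237]
turn units [-0.004  0.001  0.   ]
```

>>> send_rows(series=[[[-0.57,0.88,0.6,0,0,0],[-0.57,0.88,0.6,0,0,0],[-0.57,0.88,0.6,0,0,0],[-0.57,0.87,0.6,0,0,0],[0,0,0.8,0,0,0],[0,0,0.5,0,0,0],[0,0,0,0,0,0]]])

```text
time_s: 2.4
position: [0.5275, 0.2119, 0.1366]
ee_rot: [-0.001, 0.779, 0.627, -0.002]
contact_force: [-0.5, 0.2, 0.1]
gripper_width: 0.0854
```

```bash
python3 - <<'E'
from h import *
need((.5295,.211,.035),77.6)
s=snap('side','side1'); t=snap('top','top1')
P=[[.5295,.211,.14],[.5295,.211,.054],[.5295,.211,.07]]
print(proj(s,P),proj(t,P))
i=s['img'][180:320,210:360]; cv2.imwrite('pics/c1.png',np.hstack([cv2.resize(i,None,fx=3,fy=3,interpolation=cv2.INTER_CUBIC),cv2.resize(t['img'][110:250,210:320],None,fx=3,fy=3,interpolation=cv2.INTER_CUBIC)]))
E
```

```text
t 2.4 pos [0.527 0.212 0.137] yaw 77.59 zax [-0.004 -0.    -1.   ] F [-0.5  0.2  0.1] T [-0.02   0.095  0.025] w 0.0854
shift units [-0.012  0.099  4.063]
turn units [-0.025  0.008 -0.002]
[[282.434 232.975]
 [284.558 258.016]
 [284.181 253.571]] [[251.586 172.461]
 [255.797 175.868]
 [255.05  175.263]]
```

View pics/c1.png

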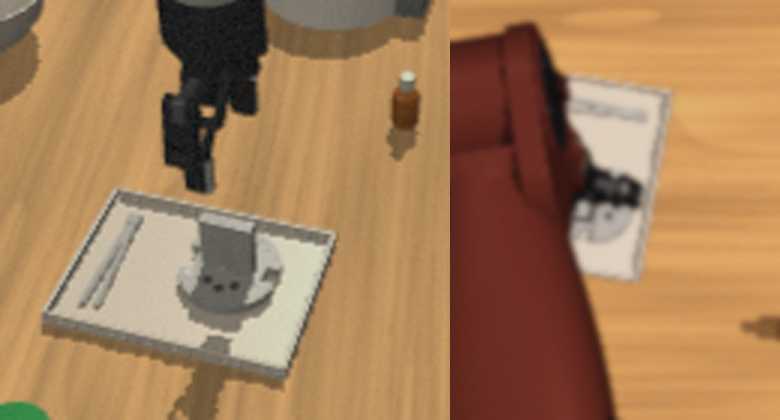

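```bash
python3 - <<'E'
from h import *
s=load('side1')
print(proj(s,[[.538,.26,.14],[.538,.26,.15],[.5365,.253,.15],[.519,.170,.15],[.5365,.253,.137]]))
i=s['img'][190:260,245:315]; cv2.imwrite('pics/c2.png',cv2.resize(i,None,fx=8,fy=8,interpolation=cv2.INTER_NEAREST))
E
```

```text
[[275.09500901 247.81280353]
 [274.76747003 244.68218367]
 [275.9890889  242.49744199]
 [289.30837189 218.46057748]
 [276.40013984 246.55443825]]
```

View pics/c2.png

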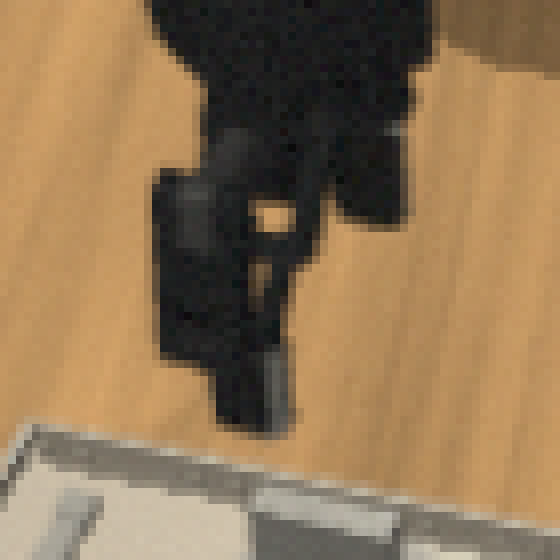

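>>> send_rows(series=[[[0,0.1,0.6,0,0,0],[0,0,0.6,0,0,0],[0,0,0.6,0,0,0],[0,0,0.6,0,0,0],[0,0,0.6,0,0,0],[0,0,0.6,0,0,0],[0,0,0.46,0,0,0],[0,0,0,0,0,0]]])

```text
time_s: 3.3
position: [0.5302, 0.2111, 0.0351]
ee_rot: [-0.001, 0.779, 0.626, -0.001]
contact_force: [-0.1, -0.5, -0.2]
gripper_width: 0.0856
```

```bash
python3 - <<'E'
from h import *
need((.5295,.211,.035),77.6)
s=snap('side','side2')
i=s['img'][200:310,230:340]; cv2.imwrite('pics/c3.png',cv2.resize(i,None,fx=5,fy=5,interpolation=cv2.INTER_CUBIC))
E
```

```text
t 3.3 pos [0.53  0.211 0.035] yaw 77.57 zax [-0.003 -0.    -1.   ] F [-0.1 -0.5 -0.2] T [ 0.013 -0.012 -0.054] w 0.0856
shift units [-0.011 -0.024  0.004]
turn units [-0.02   0.007 -0.003]
```

View pics/c3.png

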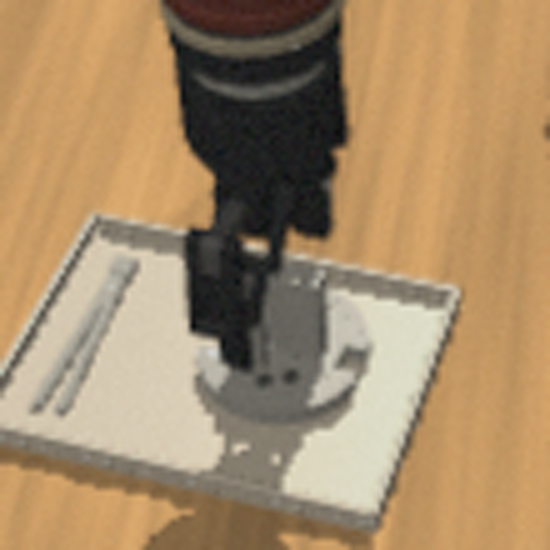

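```bash
python3 - <<'E'
from h import *
s=load('side2')
print(proj(s,[[.539,.254,.048],[.5295,.211,.07]]))
i=s['img'][240:290,260:310]; cv2.imwrite('pics/c4.png',cv2.resize(i,None,fx=12,fy=12,interpolation=cv2.INTER_NEAREST))
E
```

```text
[[277.92650413 272.68188033]
 [284.1808958  253.57148034]]
```

View pics/c4.png

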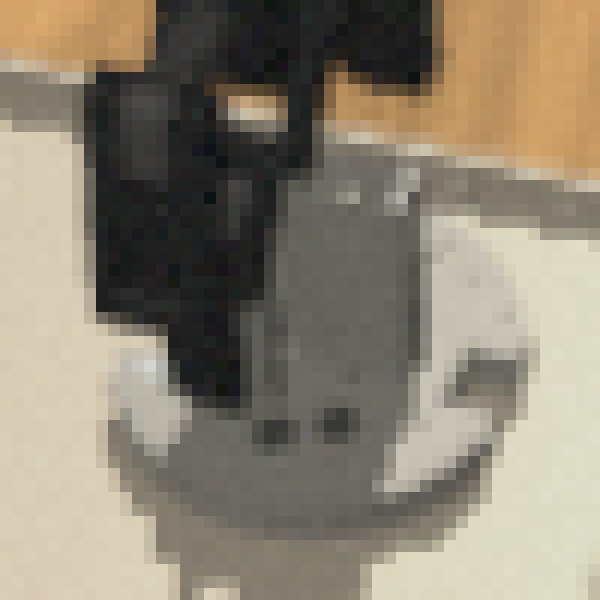

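>>> send_rows(series=[[[0,0.04,0,0,0,0],[0,0,0,0,0,0],[0,0,0,0,0,0],[0,0,0,0,0,0],[0,0,0,0,0,0],[0,0,0,0,0,0],[0,0,0,0,0,0],[0,0,0,0,0,0]]], claw=0)

```text
time_s: 4.15
position: [0.5327, 0.2113, 0.0376]
ee_rot: [0.0, 0.779, 0.627, 0.0]
contact_force: [0.1, 0.8, 2.3]
gripper_width: 0.0109
```

```bash
python3 - <<'E'
from h import *
need((.5285,.211,.035),77.6)
s=snap('side','side3')
i=s['img'][225:295,255:325]; cv2.imwrite('pics/c5.png',cv2.resize(i,None,fx=8,fy=8,interpolation=cv2.INTER_NEAREST))
E
```

```text
t 4.15 pos [0.533 0.211 0.038] yaw 77.59 zax [ 0.001  0.    -1.   ] F [0.1 0.8 2.3] T [ 0.25  -0.078 -0.076] w 0.0109
shift units [-0.048 -0.161  0.102]
turn units [ 0.003 -0.003 -0.002]
```

View pics/c5.png

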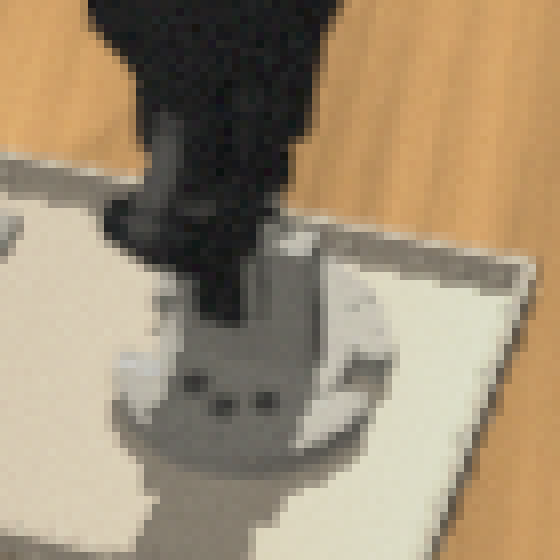

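>>> send_rows(series=[[[0,0,0,0,0,0],[0,0,0,0,0,0],[0,0,0,0,0,0],[0,-0.1,0.05,0,0,0],[0,-0.1,0.05,0,0,0],[0,0,0,0,0,0],[0,0,0,0,0,0]]], claw=0.5)

```text
time_s: 4.9
position: [0.5275, 0.2122, 0.0348]
ee_rot: [-0.0, 0.779, 0.627, 0.0]
contact_force: [0.6, -0.6, -0.5]
gripper_width: 0.0425
```

```bash
python3 - <<'E'
from h import *
need((.528,.212,.035),77.6)
s=snap('side','side4')
i=s['img'][225:295,255:325]; cv2.imwrite('pics/c6.png',cv2.resize(i,None,fx=8,fy=8,interpolation=cv2.INTER_NEAREST))
E
```

```text
t 4.9 pos [0.527 0.212 0.035] yaw 77.59 zax [-0.  0. -1.] F [ 0.6 -0.6 -0.5] T [0.002 0.008 0.004] w 0.0425
shift units [-0.004  0.023 -0.009]
turn units [-0.    -0.    -0.002]
```

View pics/c6.png

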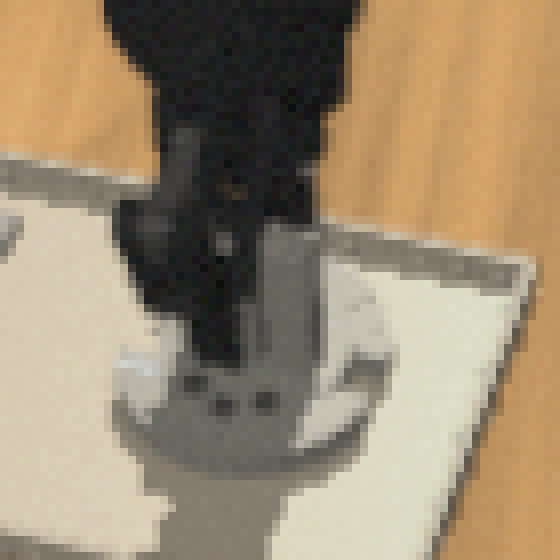

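>>> send_rows(series=[[[0,0,0,0,0,0],[0,0,0,0,0,0],[0,0,0,0,0,0],[0,0,0,0,0,0],[0,0,0,0,0,0],[0,0,0,0,0,0]]], claw=0)

```text
time_s: 5.55
position: [0.5278, 0.2124, 0.035]
ee_rot: [-0.0, 0.779, 0.626, 0.0]
contact_force: [1.3, 2.6, 2.3]
gripper_width: 0.0112
```

```bash
python3 - <<'E'
from h import *
need((.528,.212,.035),77.6)
s=snap('side','side5')
i=s['img'][225:295,255:325]; cv2.imwrite('pics/c7.png',cv2.resize(i,None,fx=8,fy=8,interpolation=cv2.INTER_NEAREST))
E
```

```text
t 5.55 pos [0.528 0.212 0.035] yaw 77.58 zax [ 0.  0. -1.] F [1.3 2.6 2.3] T [ 0.404 -0.156  0.057] w 0.0112
shift units [-0.012  0.013 -0.002]
turn units [ 0.002 -0.003 -0.002]
```

View pics/c7.png

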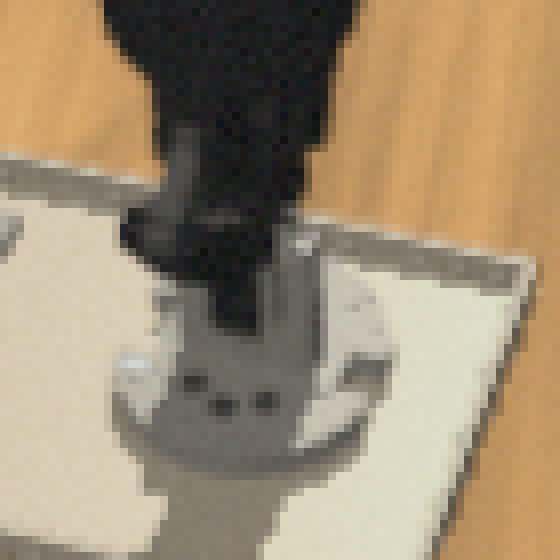

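>>> send_rows(series=[[[0,0,-0.2,0,0,0],[0,0,-0.5,0,0,0],[0,0,-0.8,0,0,0],[0,0,-0.8,0,0,0],[0,0,-0.8,0,0,0],[0,0,-0.8,0,0,0],[0,0,-0.8,0,0,0],[0,0,-0.8,0,0,0]]])

```text
time_s: 6.4
position: [0.5274, 0.2121, 0.174]
ee_rot: [0.0, 0.779, 0.626, 0.0]
contact_force: [1.2, 0.1, -2.1]
gripper_width: 0.0112
```

```bash
python3 - <<'E'
from h import *
need((.477,-.218,.18),95)
s=snap('side','side6');t=snap('top','top6')
i=s['img'][170:310,220:340]; cv2.imwrite('pics/c8.png',np.hstack([cv2.resize(i,None,fx=4,fy=4,interpolation=cv2.INTER_CUBIC),cv2.resize(t['img'][120:260,220:300],None,fx=4,fy=4)]))
E
```

```text
t 6.4 pos [0.527 0.212 0.174] yaw 77.58 zax [ 0. -0. -1.] F [ 1.2  0.1 -2.1] T [ 0.008 -0.05  -0.029] w 0.0112
shift units [-17.233   1.733  -0.24 ]
turn units [ 0.001  0.001 -2.178]
```

View pics/c8.png

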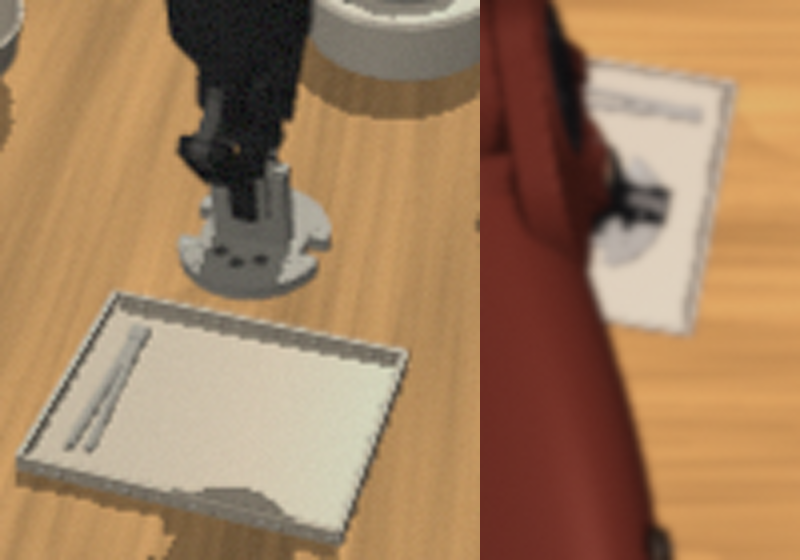

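>>> send_rows(series=[[[-0.5,0.05,-0.1,0,0,0],[-0.9,0.09,-0.1,0,0,0],[-0.9,0.09,0,0,0,0],[-0.9,0.09,0,0,0,0],[-0.9,0.09,0,0,0,0],[-0.9,0.09,0,0,0,0],[-0.9,0.09,0,0,0,0],[-0.9,0.09,0,0,0,0]]])

```text
time_s: 7.3
position: [0.5065, 0.0411, 0.176]
ee_rot: [-0.001, 0.78, 0.626, -0.001]
contact_force: [0.2, -0.9, -3.7]
gripper_width: 0.0112
```

>>> send_rows(series=[[[-0.9,0.09,0,0,0,0],[-0.9,0.09,0,0,0,0],[-0.9,0.09,0,0,0,0],[-0.9,0.09,0,0,0,0],[-0.9,0.09,0,0,0,0],[-0.9,0.09,0,0,0,0],[-0.9,0.09,0,0,0,0],[-0.9,0.09,0,0,0,0]]])

```text
time_s: 8.1
position: [0.4852, -0.1382, 0.176]
ee_rot: [-0.001, 0.78, 0.626, -0.0]
contact_force: [-0.2, 0.1, -2.8]
gripper_width: 0.0112
```

```bash
python3 -c "
from h import *
need((.477,-.218,.16),95)"
```

```text
t 8.1 pos [ 0.485 -0.138  0.176] yaw 77.56 zax [-0.002  0.001 -1.   ] F [-0.2  0.1 -2.8] T [-0.01  -0.026  0.04 ] w 0.0112
shift units [-3.189  0.368  0.638]
turn units [-0.013 -0.005 -2.18 ]
```

>>> send_rows(series=[[[-0.8,0.09,0,0,0,0],[-0.8,0.09,0,0,0,0],[-0.8,0.09,0,0,0,0],[-0.6,0.06,0,0,0,0],[-0.19,0.03,0.2,0,0,-0.5],[0,0,0.2,0,0,-0.8],[0,0,0.2,0,0,-0.88],[0,0,0,0,0,0]]])

```text
time_s: 8.9
position: [0.4772, -0.2167, 0.1608]
ee_rot: [-0.001, 0.675, 0.738, -0.0]
contact_force: [-0.5, 0.5, -2.7]
gripper_width: 0.011
```

```bash
python3 - <<'E'
from h import *
need((.477,-.218,.14),95)
s=snap('side','side7');t=snap('top','top7')
i=s['img'][80:200,270:390]; cv2.imwrite('pics/c9.png',np.hstack([cv2.resize(i,None,fx=4,fy=4,interpolation=cv2.INTER_CUBIC),cv2.resize(t['img'][140:260,350:430],None,fx=4,fy=4)]))
E
```

```text
t 8.9 pos [ 0.477 -0.217  0.161] yaw 95.11 zax [-0.002  0.002 -1.   ] F [-0.5  0.5 -2.7] T [ 0.025  0.067 -0.021] w 0.011
shift units [-0.053 -0.01   0.832]
turn units [-0.013 -0.012  0.013]
```

View pics/c9.png

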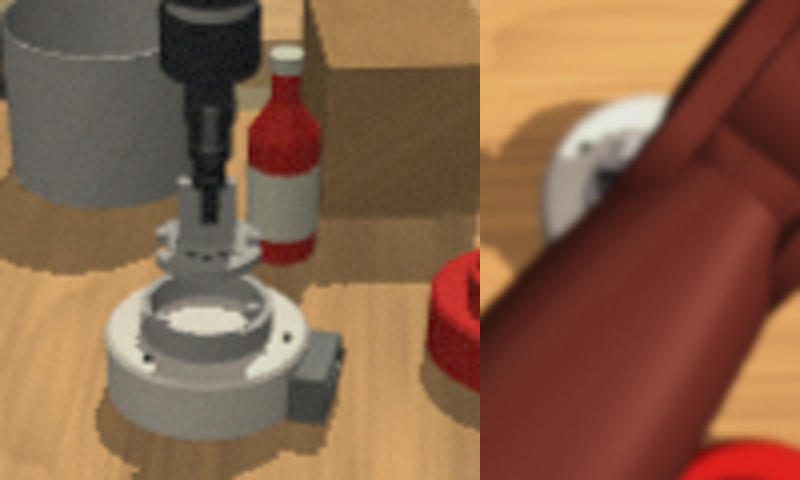

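```bash
python3 - <<'E'
from h import *
s=load('side7')
a=np.linspace(0,2*np.pi,721)
def circ(x,y,z,r): return proj(s,np.c_[x+r*np.cos(a),y+r*np.sin(a),np.full(a.size,z)])
zf=.1608-.031
i=s['img'][125:175,295:345]; k=12; I=cv2.resize(i,None,fx=k,fy=k,interpolation=cv2.INTER_NEAREST)
for c,col in((circ(.4772,-.2167,zf+.0115,.0445),(0,0,255)),(circ(.4772,-.2167,zf+.0015,.0445),(0,0,255)),(circ(.477,-.218,.084,.054),(0,255,0)),(circ(.477,-.218,.084,.047),(0,255,0))):
    print(c.min(0),c.max(0))
    cv2.polylines(I,[np.int32((c-[295,125]+.5)*k)],True,col,1)
cv2.imwrite('pics/c10.png',I)
E
```

```text
[306.94644193 133.61523616] [334.94112703 147.95125848]
[307.01464815 136.30507399] [334.86822036 150.71984126]
[304.53042682 146.99681166] [337.5230441  164.88250664]
[306.67097972 148.08704697] [335.3830761  163.65018207]
```

View pics/c10.png

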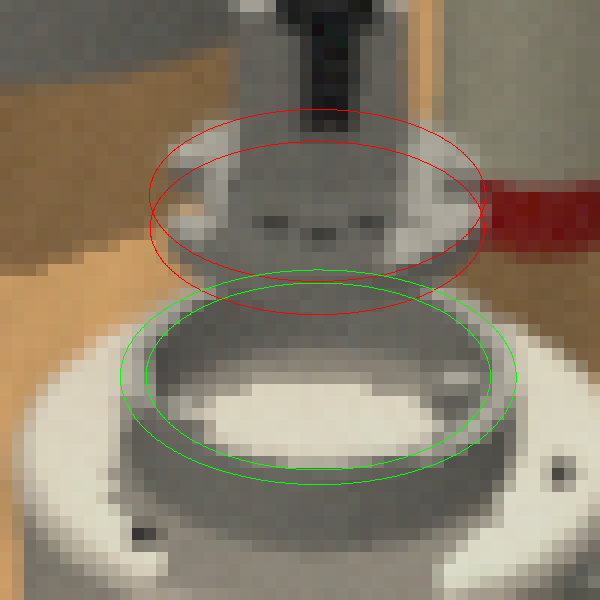

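>>> send_rows(series=[[[-0.05,0.05,0.4,0,0,0],[0,0,0.4,0,0,0],[0,0,0.4,0,0,0],[0,0,0.4,0,0,0],[0,0,0.2,0,0,0],[0,0,0,0,0,0]]])

```text
time_s: 9.6
position: [0.479, -0.2177, 0.1161]
ee_rot: [-0.001, 0.676, 0.737, -0.0]
contact_force: [0.1, 0.4, -3.1]
gripper_width: 0.0114
```

```bash
python3 - <<'E'
from h import *
need((.4785,-.218,.1045),95)
s=snap('side','side8')
i=s['img'][115:185,290:360]; cv2.imwrite('pics/c11.png',cv2.resize(i,None,fx=8,fy=8,interpolation=cv2.INTER_CUBIC))
E
```

```text
t 9.6 pos [ 0.479 -0.218  0.116] yaw 95.01 zax [-0.001  0.001 -1.   ] F [ 0.1  0.4 -3.1] T [ 0.031 -0.006  0.021] w 0.0114
shift units [-0.012 -0.019  0.464]
turn units [-0.009 -0.009  0.001]
```

View pics/c11.png

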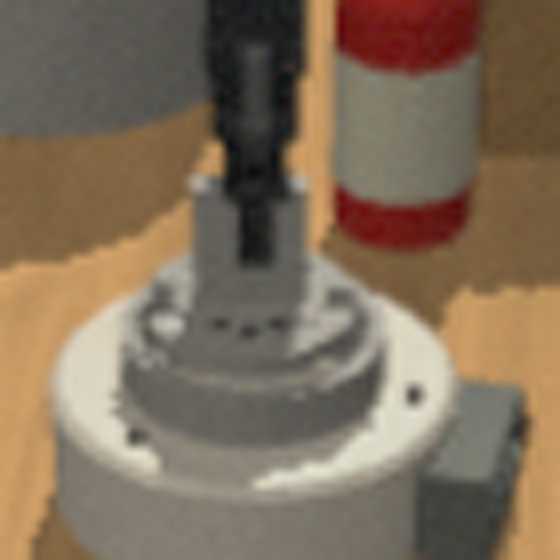

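>>> send_rows(series=[[[0,0,0.08,0,0,0],[0,0,0.08,0,0,0],[0,0,0.06,0,0,0],[0,0,0.04,0,0,0],[0,0,0.04,0,0,0]]])

```text
time_s: 10.15
position: [0.4795, -0.2181, 0.1098]
ee_rot: [0.0, 0.675, 0.737, 0.0]
contact_force: [0.6, -0.6, -3.8]
gripper_width: 0.0113
```

>>> send_rows(series=[[[0,0,0.03,0,0,0],[0,0,0.03,0,0,0],[0,0,0,0,0,0]]])

```text
time_s: 10.45
position: [0.4795, -0.2181, 0.1082]
ee_rot: [-0.0, 0.675, 0.737, 0.0]
contact_force: [0.2, -0.8, -2.8]
gripper_width: 0.0111
```

```bash
python3 -c "
from h import *
need((.4785,-.218,.1035),95)"
```

```text
t 10.45 pos [ 0.479 -0.218  0.108] yaw 95.02 zax [-0.  0. -1.] F [ 0.2 -0.8 -2.8] T [0.012 0.045 0.001] w 0.0111
shift units [ 0.006 -0.038  0.187]
turn units [-0.    -0.001  0.003]
```

>>> send_rows(series=[[[0,-0.03,0.04,0,0,0],[0,0,0.04,0,0,0],[0,0,0.03,0,0,0],[0,0,0.03,0,0,0]]])

```text
time_s: 10.85
position: [0.4787, -0.2182, 0.1047]
ee_rot: [-0.0, 0.675, 0.737, 0.0]
contact_force: [-0.1, -0.7, -3.4]
gripper_width: 0.0114
```

>>> send_rows(series=[[[0,0,0.03,0,0,0],[0,0,0.02,0,0,0]]])

```text
time_s: 11.05
position: [0.4787, -0.2181, 0.1035]
ee_rot: [-0.0, 0.675, 0.737, 0.0]
contact_force: [-0.6, -1.0, -2.8]
gripper_width: 0.0112
```

>>> send_rows(series=[[[0,0,0.02,0,0,0],[0,0,0,0,0,0]]])

```text
time_s: 11.25
position: [0.4788, -0.2182, 0.1034]
ee_rot: [0.0, 0.675, 0.737, 0.0]
contact_force: [-1.7, 0.9, 2.3]
gripper_width: 0.0115
```

>>> send_rows(series=[[[0,0,0.02,0,0,0],[0,0,0,0,0,0]]])

```text
time_s: 11.45
position: [0.4788, -0.2182, 0.1033]
ee_rot: [0.0, 0.675, 0.737, 0.0]
contact_force: [-3.8, 2.9, 6.8]
gripper_width: 0.0111
```

>>> send_rows(series=[[[0,0,0.02,0,0,0],[0,0,0,0,0,0]]])

```text
time_s: 11.65
position: [0.4789, -0.2182, 0.1033]
ee_rot: [0.0, 0.675, 0.737, -0.0]
contact_force: [-5.0, 2.7, 9.5]
gripper_width: 0.011
```

>>> send_rows(series=[[[0,0,-0.02,0,0,0],[0,0,0,0,0,0]]])

```text
time_s: 11.85
position: [0.4789, -0.2182, 0.1033]
ee_rot: [0.0, 0.675, 0.737, 0.0]
contact_force: [-3.9, 1.7, 7.8]
gripper_width: 0.011
```

>>> send_rows(series=[[[0,0,0,0,0,-0.1],[0,0,0,0,0,-0.1],[0,0,0,0,0,-0.1],[0,0,0,0,0,-0.1]]])

```text
time_s: 12.25
position: [0.4794, -0.2187, 0.1033]
ee_rot: [0.001, 0.654, 0.756, 0.0]
contact_force: [-0.3, 0.6, 5.6]
gripper_width: 0.0112
```

>>> send_rows(series=[[[0,0,0,0,0,-0.1],[0,0,0,0,0,-0.1],[0,0,0,0,0,-0.1],[0,0,0,0,0,-0.1]]])

```text
time_s: 12.65
position: [0.4794, -0.2188, 0.1033]
ee_rot: [0.001, 0.633, 0.774, 0.0]
contact_force: [0.6, -0.0, 5.9]
gripper_width: 0.0113
```

```bash
python3 -c "
from h import *
need((.4785,-.218,.1035),108)"
```

```text
t 12.65 pos [ 0.479 -0.219  0.103] yaw 101.46 zax [ 0.002 -0.001 -1.   ] F [ 0.6 -0.   5.9] T [-0.253 -0.18  -0.196] w 0.0113
shift units [ 0.038 -0.03  -0.01 ]
turn units [ 0.009  0.012 -0.818]
```

>>> send_rows(series=[[[0,0,0,0,0,-0.1],[0,0,0,0,0,-0.1],[0,0,0,0,0,-0.1]]])

```text
time_s: 12.95
position: [0.4794, -0.2188, 0.1031]
ee_rot: [0.001, 0.617, 0.787, -0.0]
contact_force: [1.3, -1.4, 5.1]
gripper_width: 0.0113
```

>>> send_rows(series=[[[0,0,0,0,0,-0.1],[0,0,0,0,0,-0.1]]])

```text
time_s: 13.15
position: [0.4792, -0.2187, 0.1029]
ee_rot: [0.001, 0.605, 0.796, -0.0]
contact_force: [1.9, -3.3, 2.7]
gripper_width: 0.0115
```

>>> send_rows(series=[[[0,0,0,0,0,-0.1],[0,0,0,0,0,-0.1]]])

```text
time_s: 13.35
position: [0.4782, -0.2177, 0.1017]
ee_rot: [-0.001, 0.594, 0.804, 0.0]
contact_force: [1.9, -1.7, -1.6]
gripper_width: 0.0113
```

```bash
python3 -c "
from h import *
need((.4785,-.218,.1035),108)"
```

```text
t 13.35 pos [ 0.478 -0.218  0.102] yaw 107.1 zax [-0.001  0.001 -1.   ] F [ 1.9 -1.7 -1.6] T [-0.407 -0.291  0.114] w 0.0113
shift units [-0.014  0.008 -0.072]
turn units [-0.007 -0.01  -0.112]
```

>>> send_rows(series=[[[0,0,0.02,0,0,-0.1],[0,0,0.02,0,0,0],[0,0,0,0,0,0]]])

```text
time_s: 13.65
position: [0.4782, -0.2176, 0.1008]
ee_rot: [-0.001, 0.589, 0.808, 0.0]
contact_force: [0.5, -0.3, -2.5]
gripper_width: 0.0113
```

>>> send_rows(series=[[[0,0,0.02,0,0,0],[0,0,0.02,0,0,0],[0,0,0,0,0,0]]])

```text
time_s: 13.95
position: [0.4786, -0.2179, 0.1003]
ee_rot: [-0.0, 0.589, 0.808, 0.0]
contact_force: [-0.5, -0.3, -3.1]
gripper_width: 0.011
```

```bash
python3 -c "
from h import *
need((.4785,-.218,.091),108)"
```

```text
t 13.95 pos [ 0.479 -0.218  0.1  ] yaw 107.82 zax [-0.  0. -1.] F [-0.5 -0.3 -3.1] T [0.013 0.044 0.03 ] w 0.011
shift units [-0.001 -0.004  0.372]
turn units [-0.001 -0.004 -0.023]
```

>>> send_rows(series=[[[0,0,0.02,0,0,-0.1],[0,0,0.04,0,0,-0.05],[0,0,0.04,0,0,0],[0,0,0.04,0,0,0]]])

```text
time_s: 14.35
position: [0.4787, -0.2181, 0.0969]
ee_rot: [-0.0, 0.581, 0.814, 0.0]
contact_force: [-0.6, 0.7, -2.0]
gripper_width: 0.0111
```

>>> send_rows(series=[[[0,0,0.04,0,0,0],[0,0,0.04,0,0,0],[0,0,0.04,0,0,0]]])

```text
time_s: 14.65
position: [0.4787, -0.2181, 0.0939]
ee_rot: [-0.0, 0.581, 0.814, 0.0]
contact_force: [0.9, 0.8, -3.1]
gripper_width: 0.0111
```

```bash
python3 -c "
from h import *
need((.4785,-.218,.091),108)"
```

```text
t 14.65 pos [ 0.479 -0.218  0.094] yaw 109.02 zax [ 0.  0. -1.] F [ 0.9  0.8 -3.1] T [-0.061 -0.009 -0.01 ] w 0.0111
shift units [ 0.008 -0.008  0.117]
turn units [ 0.    -0.001  0.128]
```

Moving freely; last 3 mm in fine steps.

>>> send_rows(series=[[[0,0,0.04,0,0,0],[0,0,0.03,0,0,0],[0,0,0.02,0,0,0]]])

```text
time_s: 14.95
position: [0.4787, -0.2181, 0.0917]
ee_rot: [-0.0, 0.581, 0.814, 0.0]
contact_force: [-0.9, -0.1, -3.7]
gripper_width: 0.0114
```

>>> send_rows(series=[[[0,0,0.02,0,0,0],[0,0,0,0,0,0]]])

```text
time_s: 15.15
position: [0.4787, -0.2181, 0.0912]
ee_rot: [-0.0, 0.581, 0.814, 0.0]
contact_force: [-0.1, 0.0, -3.7]
gripper_width: 0.0116
```

>>> send_rows(series=[[[0,0,0.02,0,0,0],[0,0,0,0,0,0]]])

```text
time_s: 15.35
position: [0.4788, -0.2181, 0.0909]
ee_rot: [0.0, 0.581, 0.814, 0.0]
contact_force: [0.3, 1.0, -1.2]
gripper_width: 0.0113
```

```bash
python3 - <<'E'
from h import *
need((.4785,-.218,.091),109)
s=snap('side','side9')
i=s['img'][115:185,290:360]; cv2.imwrite('pics/c12.png',cv2.resize(i,None,fx=8,fy=8,interpolation=cv2.INTER_CUBIC))
E
```

```text
t 15.35 pos [ 0.479 -0.218  0.091] yaw 109.03 zax [ 0.  0. -1.] F [ 0.3  1.  -1.2] T [0.043 0.097 0.01 ] w 0.0113
shift units [ 0.009 -0.01  -0.003]
turn units [0.001 0.    0.003]
```

View pics/c12.png

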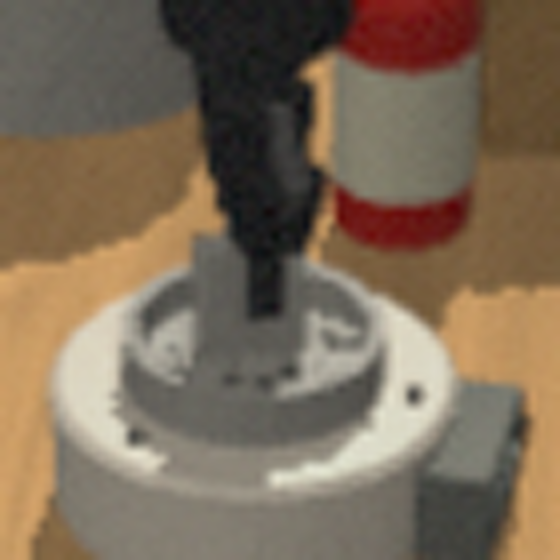

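>>> send_rows(series=[[[0,0,0.01,0,0,0],[0,0,0,0,0,0]]])

```text
time_s: 15.6
position: [0.4788, -0.2182, 0.0909]
ee_rot: [0.0, 0.581, 0.814, 0.0]
contact_force: [-1.9, 1.8, 2.3]
gripper_width: 0.0111
```

>>> send_rows(series=[[[0,0,0,0,0,0],[0,0,0,0,0,0],[0,0,0,0,0,0],[0,0,0,0,0,0],[0,0,0,0,0,0]]], claw=0.5)

```text
time_s: 16.1
position: [0.4788, -0.2182, 0.0905]
ee_rot: [0.0, 0.581, 0.814, 0.0]
contact_force: [0.6, 0.2, -0.0]
gripper_width: 0.043
```

```bash
python3 -c "
from h import *
need((.4785,-.218,.2),109)"
```

```text
t 16.1 pos [ 0.479 -0.218  0.09 ] yaw 109.02 zax [ 0.  0. -1.] F [ 0.6  0.2 -0. ] T [-0.006 -0.039 -0.055] w 0.043
shift units [ 0.011 -0.007 -4.379]
turn units [0.001 0.    0.002]
```

Released, no contact. Retreat straight up, then aside for a clear view.

>>> send_rows(series=[[[0,0,-0.3,0,0,0],[0,0,-0.8,0,0,0],[0,0,-0.8,0,0,0],[0,0,-0.8,0,0,0],[0,0,-0.8,0,0,0],[0,0,-0.8,0,0,0],[0,0,-0.8,0,0,0],[0,0,0,0,0,0]]])

```text
time_s: 16.9
position: [0.4798, -0.219, 0.2215]
ee_rot: [0.002, 0.581, 0.814, -0.0]
contact_force: [-0.0, -1.0, 0.4]
gripper_width: 0.0426
```

>>> send_rows(series=[[[0.8,0,0,0,0,0],[0.8,0,0,0,0,0],[0.8,0,0,0,0,0],[0.8,0,0,0,0,0],[0.8,0,0,0,0,0],[0.8,0,0,0,0,0],[0.8,0,0,0,0,0],[0.8,0,0,0,0,0]]])

```text
time_s: 17.7
position: [0.4261, -0.0661, 0.2174]
ee_rot: [-0.0, 0.581, 0.814, 0.0]
contact_force: [-0.2, 0.6, -0.1]
gripper_width: 0.0427
```

```bash
python3 - <<'E'
from h import *
need()
s=snap('side','side10');t=snap('top','top10')
for n,sn,w in(('side',s,(285,365,125,195)),('top',t,(355,430,155,235))):
    px,P=cloud(sn,*w); m=(P[:,2]>.1)&(P[:,2]<.15)&(np.hypot(P[:,0]-.478,P[:,1]+.218)<.05); Q=P[m]
    if m.sum(): print(n,m.sum(),Q.mean(0),'ztop',np.percentile(Q[:,2],[50,90,97]), cv2.minAreaRect((Q[Q[:,2]>.115][:,:2]*1000).astype(np.float32)) if (Q[:,2]>.115).sum()>3 else '')
i=s['img'][115:185,290:360]; j=t['img'][155:230,355:430]
cv2.imwrite('pics/c13.png',np.hstack([cv2.resize(i,(400,400),interpolation=cv2.INTER_CUBIC),cv2.resize(j,(400,400),interpolation=cv2.INTER_CUBIC)]))
E
```

```text
t 17.7 pos [ 0.426 -0.066  0.217] yaw 109.01 zax [-0.  0. -1.] F [-0.2  0.6 -0.1] T [-0.047 -0.003  0.014] w 0.0427
side 135 [ 0.476 -0.214  0.116] ztop [0.117 0.126 0.127] ((477.4064025878906, -217.10072326660156), (44.94114303588867, 16.233341217041016), 21.22353172302246)
top 82 [ 0.481 -0.216  0.122] ztop [0.124 0.129 0.131] ((481.9654541015625, -217.61508178710938), (45.98446273803711, 12.491522789001465), 18.90032386779785)
```

View pics/c13.png

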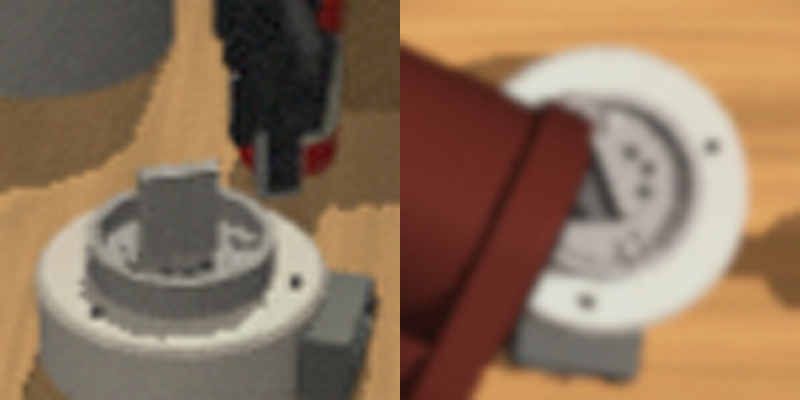

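View pics/side10.png

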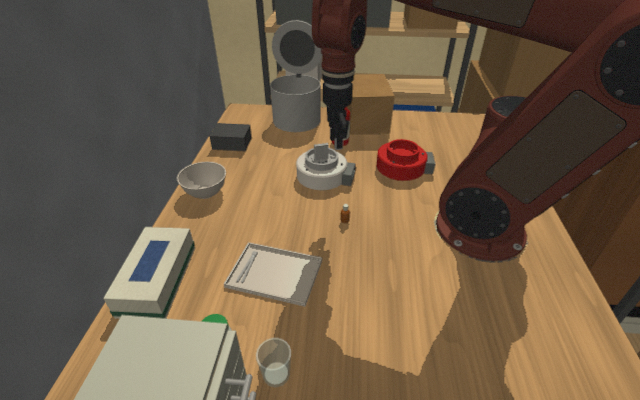

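```bash
python3 -c "
from h import *
print(manip.job_done()); need()"
```

```text
the job is handed in; nothing more can be done
None
the job is handed in; nothing more can be done
```

The carrier is fully home and upright in the white steriliser's collar. I let go and handed the job in at about 17.8 s of the 58 s. No verdict is reported.

**What I did**
- **Grasp:** The first grip was about 5 mm off centre along the plate, so I opened in place and gripped again on the carrier's axis before lifting.
- **Loading:** I lowered it into the collar about 13° short of the keys. It rested on them at the expected height, with 8 N at rest before the turn and a 9.5 N peak. I turned it gently, and the notches dropped over the keys at about 107°. I centred it at 109° and lowered it freely to the floor. The final contact was about 2 N upward.

**Last checks**
- **Height:** The tool stopped 12.4 mm below its resting height, against the expected 12.5 mm. The plate top measured 126–127 mm in the side view and 129–131 mm in the top view, where 126 mm means fully home.
- **Angle:** The plate direction measured 19–21°, which agrees with the roughly 19° it was turned to.
- **Surroundings:** The vial, beaker, tray and tweezers look unmoved in the side view. The bottle was hidden behind the gripper in the last picture, and only the top of the jar was in frame. The force reading was near zero and nothing was touching the robot.

**Disagreement:** The two cameras differed by about 4–5 mm in x. I resolved this by comparing them with the gripper's known position and with the carrier seen above the collar.

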